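# Fit the grinder's adjusting handle, then hold its index pin out of the collar

## Task

The hopper is off this coffee grinder and I am about to turn its adjusting collar: take the plug-in adjusting handle (the plain round grip on a steel rod) out of the tool block, push it fully home in the upright socket on the collar and let go of it. Then take the knob of the sprung index pin on top of the grinder, pull it straight up as far as it goes, and finish still holding it up there by the knob, clear of its hole, so that I can turn the collar. Do not turn the collar yourself, and leave everything else on the counter as it stands.

Things in the scene. Friction and masses are not known exactly. Their poses are not given: they have to be found in the camera images.
- grinder: Fixed coffee grinder, hopper off, to the left or right, turned up to 0.5 rad. Origin at counter level under the collar's upright axis; -x is its front (spout, fork). Base 235 x 150 mm, top plate 215 mm high. On it the collar: knurled disc, 58 mm radius, top at 233 mm; in its middle a ring, 34 mm radius, top at 248 mm. On the +y side a 30 x 37 mm bracket (top at 253 mm) carries the index pin.
- collar (a joint): Turn of the collar about its upright axis, rad, 0 at the start, positive anticlockwise from above, range -0.3 to 0.3. It is stiff in its thread (4 N m to turn) and gives no play. It is to stay where it is.
- socket (a point): Centre of the mouth of the upright round socket on the collar's lug, 74 mm from the collar's axis on the grinder's -y side (112 degrees clockwise from its +x, from above), 257 mm above the counter. Tube 26 mm outside, about 14.5 mm inside, 36 mm deep, open at the top. z up.
- handle_grip (a point): Centre of the handle's grip (loose, 100 g): black, round, 26 mm thick, 50 mm tall, on a steel rod 12 mm thick that reaches 34 mm down from the grip and has a tapered foot (last 4 mm). The point is 25 mm above the grip's lower face, 59 mm above the foot; z along the handle, up. It starts in the block, grip resting on it. Fully home, the grip sits on the socket's mouth: point 25 mm above it.
- handle: The same adjusting handle; origin at the centre of the rod's foot, z along the handle up to the grip.
- tool_block: Fixed wooden block, 62 x 205 x 45 mm high, origin under its centre. Three holes in a row along its y axis, at -65, 0 and 65 mm, 14.8 mm in diameter, 36 mm deep. The handle, the brush and the T-key stand in them in any order.
- pin_knob (a point): Centre of the index pin's knob: black, round, 26 mm tall, 23 mm in diameter, 27 mm at its top rim, axis upright, 7 mm steel stem; 50 mm from the collar's axis along the grinder's +y. Seated, it is 280 mm above the counter, 27 mm above the bracket's top, with a steel sleeve 16 mm in diameter and 13 mm tall below the knob. z up. It rises with the pin.
- index_pin (a joint): How far the index pin is pulled up, m: 0 seated (tip 8 mm deep in a hole of the collar), 0.012 fully up, at its stop. A spring pulls it back: 5.6 N when seated, 14 N fully up; it does not lock and drops back when let go.
- brush: Bystander in the block: cleaning brush, wooden stem, flat brush head 44 x 14 mm at the top, reaching 58 mm above the block. Origin at its foot.
- t_key: Bystander in the block: steel key with a thin 70 mm cross bar at the top, reaching 31 mm above the block. Origin at its foot.
- glass_a: Bystander: empty glass, 64 mm across, 85 mm tall, standing before the robot between block and grinder. Origin under its centre.
- glass_b: Bystander: another such glass, a little farther out. Origin under its centre.
- pitcher: Bystander: steel milk pitcher, 82 mm across, 105 mm tall, handle to its +x. Origin under its centre.
- hopper: Bystander: the grinder's smoked plastic hopper, standing upside down far left, 162 mm across, 165 mm tall. Origin under its centre.
- tamper: Bystander: steel tamper, 58 mm across, 85 mm tall, behind. Origin under its centre.
- portafilter: Bystander: portafilter, basket 77 mm across and 32 mm tall, black handle reaching 184 mm to its -x; far right. Origin under the basket's centre.
Not all that is in view belongs to the job. Of the things that look like the handle, the smallest one is meant.

How it is judged:
By the outcome, as a careful person would: the job done as asked, in the order asked, and still so for the second after the job is handed in, while the arm keeps its last pose, push and grip.
It also fails if it takes over 61 s, if anything falls off the work surface, if the arm or the gripper's body presses on something with over 40 N, if the wrist force passes 120 N, or if a joint passes its speed limit or range.

## Robot

A 6-joint arm with a two-finger parallel gripper is mounted at the origin on the work surface. World frame = base frame: x ahead of the robot, y to its left, z up, the work surface at z = 0. Lengths are in m, angles in degrees, forces in N, time in s.
With the tool pointing down it reaches from about 0.3 to 0.75 m from the base axis. Payload 8.5 kg.
Tool frame: the origin (TCP) lies at the very end of the fingers, on their centre line; the grasp point (between the pads) lies env.pinch_z behind it (env.pinch_z is the distance from the TCP to the grasp point, in m); z points along the fingers, y is the line along which they close (so a half turn about z gives the same grasp; the last joint's range is limited). The gripper opens to 85 mm and grips with 20 to 120 N. Pads are 22 mm wide; open, the fingers measure 114 mm over their backs; the gripper's body (76 mm by 85 mm) begins 54 mm behind the grasp point. The pads swing forward as they close: fully open they stand 13 mm farther back than shut.
Start: joints at [61.289, 21.807, 74.336, -0, 83.858, -12.336], TCP at [0.155, 0.528, 0.231] pointing down, gripper open.
Joint ranges: [-178.18, 178.18], [-50.72, 133.34], [12.68, 142.11], [-81.47, 261.47], [9.98, 163.14], [-165.26, 165.26]. Speed limits (degrees/s): [136.94, 136.94, 180, 180, 180, 180].

## Interface

Orientations are given as a 3x3 rotation matrix whose columns are the frame's x, y, z axes.
In Python, from rig import telemetry, get_image, env gives the robot as it stands. The module is installed in compiled form; this text tells all that it offers.
- The arm moves only by the tool apply_moves, never from a script. Its argument "series" is a list of rows, each a list of 7 numbers: the shift along the tool's x, y, z in mm, then the turn, a rotation vector about the tool's x, y, z in degrees, then the opening, from 0 (shut) to 1 (fully open). A call has 1 to 12 rows; each row shifts and turns the commanded pose from where the row before left it, along the tool's axes as they then stand; what a row does not reach is not made up. A row lasts 1/8 s, in which the tool goes at most 62.5 mm and 10.7 degrees, less where a joint would pass 70% of its speed; a pose out of reach is approached as far as the arm can. A call with a gripper value outside its range is refused whole. The fingers move at their own pace and stop on an object; "grip_force" is the grip in N (left out, the last holds). Time passes only in rows, so rows that do not move let the fingers close. It gives the time, the measured TCP pose, the force, the opening and the grip force at its end, in the units of the state.
- telemetry.observe(): the state, without advancing time (a new reading comes with each control period).
- get_image(name): name is "scene" or "top" or "wrist"; returns a dict with "frame" (480x640x3 uint8, red, green, blue), "z_map" (480x640 float32, m along the optical axis (not along the pixel's ray), 0 where there is no reading), "vertical_fov" (degrees; the focal length in pixels is half the picture's height over the tangent of half this angle, whatever the lens; pixels are square), "cx", "cy" (the principal point, pixels), "eye" and "attitude" of the camera in the world; the wrist camera has in their place "mount" (4x4, takes a point from camera to tool coordinates, whose origin is the TCP and whose axes are the flange's). Camera axes: x right, y up, looking along -z (the intrinsics and any distortion apply to the point x, -y, -z); pixel columns grow to the right and rows downward; lengths in m; the calibration is good to about 2 mm. A picture is of the moment at which its call begins: read the wrist's pose just before it.
- env.close_job(): hands the job in; it is judged then, once.
The state is a dict: "time_s": time; "q": joint angles; "qvel": joint speeds; "joint_efforts": joint torques, N m; "position": TCP position; "tool_rot": TCP orientation; "ft_force": force on the tool from outside, world axes, zero at the start; "wrist_torque": the same for the moment, N m; "grip_width": finger opening in m; "gripper_force": force on a finger pad.
Only numpy, scipy, OpenCV 4.12 (cv2) and the standard library are available. Lean on these libraries where they do the work, as an engineer would, in place of code of your own. Each camera call takes 0.05 s, during which the arm holds its last target. There are 200 camera calls.

## Working session

There is one attempt and no reset: what is moved stays moved. The work goes in short steps, Python scripts to look and compute and a tool call to move; the robot and the scene stay as the last step left them, time stands still between calls to the robot, and variables do not carry over. Pictures are saved under pics/ and viewed, at most 10 in all, crops included, and the job is handed in when it is done.

Besides the shell and the picture viewer there is one more tool, called after "Call:" by a JSON object that holds its "fn" and its "kwargs". apply_moves: Moves the arm, as the interface text tells. Its arguments: {"type":"object","properties":{"series":{"type":"array"},"grip_force":{"type":"number"}},"required":["series"]}

```bash
mkdir -p pics; cat > h.py <<'E'
import numpy as np, cv2, pickle
from rig import telemetry, get_image, env
def shot(name):
    s=telemetry.observe(); im=get_image(name); im=dict(im)
    if 'mount' in im:
        T=np.eye(4);T[:3,:3]=np.array(s['tool_rot']);T[:3,3]=s['position']
        C=T@np.array(im['mount']); im['eye']=C[:3,3]; im['attitude']=C[:3,:3]
    im['eye']=np.array(im['eye']); im['attitude']=np.array(im['attitude'])
    return im
def foc(im): return im['frame'].shape[0]/2/np.tan(np.radians(im['vertical_fov'])/2)
def cloud(im):
    f=foc(im);z=im['z_map'];v,u=np.mgrid[:z.shape[0],:z.shape[1]]
    c=np.stack([(u-im['cx'])/f*z,-(v-im['cy'])/f*z,-z],-1)
    P=c@im['attitude'].T+im['eye']; P[z<=0]=np.nan
    return P
def onplane(im,u,v,h):
    f=foc(im); d=im['attitude']@np.array([(u-im['cx'])/f,-(v-im['cy'])/f,-1])
    return im['eye']+d*(h-im['eye'][2])/d[2]
def proj(im,p):
    c=im['attitude'].T@(np.array(p)-im['eye']); f=foc(im)
    return im['cx']+f*c[0]/-c[2], im['cy']-f*c[1]/-c[2]
def save(im,fn): cv2.imwrite('pics/'+fn,im['frame'][:,:,::-1])
E
python3 - <<'E'
from h import *
for n in ['scene','top','wrist']:
    im=shot(n); save(im,n+'1.png'); pickle.dump(im,open(n+'1.pkl','wb'))
    print(n,{k:v for k,v in im.items() if k not in('frame','z_map')})
s=telemetry.observe();print(s, env.pinch_z)
E
```

```text
scene {'vertical_fov': 52.66235507623582, 'cx': 313.9734285806523, 'cy': 242.59697840467197, 'eye': array([1.64637116, 0.21636989, 0.86452735]), 'attitude': array([[-0.18068719, -0.54114118,  0.82129067],
       [ 0.98345842, -0.08861018,  0.15798026],
       [-0.01271491,  0.83625024,  0.54820057]])}
top {'vertical_fov': 53.95617539573011, 'cx': 320.5955128303748, 'cy': 243.99125394342286, 'eye': array([ 4.63918782e-01, -1.21966604e-03,  1.43357230e+00]), 'attitude': array([[-0.00570747,  0.99552595, -0.09431603],
       [-0.99994841, -0.0048893 ,  0.00890359],
       [ 0.00840261,  0.09436198,  0.99550249]])}
wrist {'vertical_fov': 63.53287563084401, 'cx': 319.688465842031, 'cy': 240.10417631696149, 'mount': array([[ 2.31223953e-04,  9.60572869e-01,  2.78028255e-01,
         7.11098022e-02],
       [ 9.99998569e-01, -6.88076418e-04,  1.54561240e-03,
         2.67990173e-04],
       [ 1.67597802e-03,  2.78027499e-01, -9.60571653e-01,
        -1.43218280e-01],
       [ 0.00000000e+00,  0.00000000e+00,  0.00000000e+00,
         1.00000000e+00]]), 'eye': array([0.08689495, 0.54793066, 
[... 287 characters left out ...]
e+01, -1.23352467e+01]), 'qvel': array([-0.10712136, -0.0098631 , -0.18032049,  0.00532508,  0.05381024,
       -0.03728455]), 'joint_efforts': array([ 2.88291281e-03, -4.48623455e+01, -2.31346607e+01, -1.17330642e-04,
        3.72293318e-03,  2.29684730e-05]), 'position': array([0.15496736, 0.52751127, 0.23087826]), 'tool_rot': array([[-9.59431552e-01,  2.81941214e-01, -4.99021310e-04],
       [ 2.81941567e-01,  9.59431150e-01, -9.06030390e-04],
       [ 2.23329281e-04, -1.00996899e-03, -9.99999465e-01]]), 'ft_force': array([-0.20153252, -0.55289435,  1.04320517]), 'wrist_torque': array([-0.05176719, -0.03372047, -0.05627079]), 'gripper_force': 0.0, 'grip_width': 0.08558091071016516} 0.0187
```

View pics/top1.png

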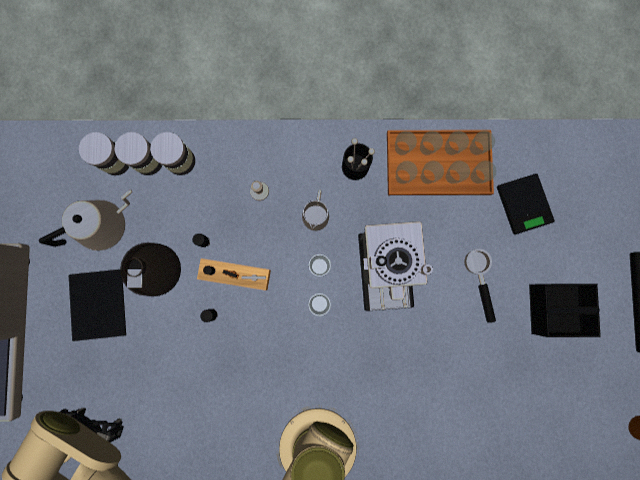

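View pics/scene1.png

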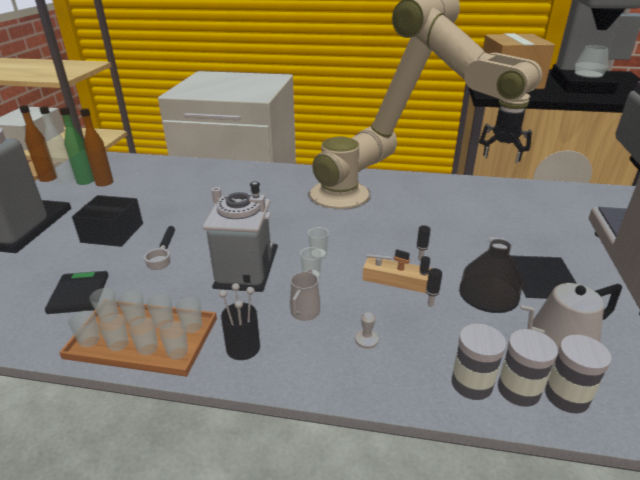

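Top view: tool block at (234,275) with a black grip in its left hole (209,270), brush (230,273), T-key (253,278). The grinder is at (397,262), with its knob near (381,261) and socket at (428,269); the glasses are at (319,265) and (319,304).
Candidates for the handle: the black grip in the block (scene 425,265; top 209,270), and two free-standing larger look-alikes at scene (423,235), top (208,315) and scene (433,285), top (201,240). I choose the one in the block and check it in a close crop while measuring.

```bash
cat > m1.py <<'E'
from h import *
im=pickle.load(open('top1.pkl','rb')); sc=pickle.load(open('scene1.pkl','rb'))
P=cloud(im); g=im['frame'].astype(int)
def blob(mask,x0,x1,y0,y1,name,n=3):
    m=np.zeros_like(mask);m[y0:y1,x0:x1]=mask[y0:y1,x0:x1]
    k,l,st,c=cv2.connectedComponentsWithStats(m.astype(np.uint8))
    for i in np.argsort(-st[1:,4])[:n]+1:
        q=P[l==i]; print(name,c[i].round(1),st[i,4],'med',np.nanmedian(q,0).round(4),'zmax',np.nanmax(q[:,2]).round(3))
dark=g.max(2)<50
blob(dark,195,222,228,250,'far');blob(dark,195,222,305,325,'near');blob(dark,200,217,262,279,'blk')
w=(P[...,2]>.035)&(P[...,2]<.055); blob(w,190,280,250,300,'wood')
m=np.zeros((480,640),np.uint8); m[250:300,190:280]=w[250:300,190:280]
pts=P[m>0][:,:2].astype(np.float32); print(cv2.minAreaRect(pts))
blob((P[...,2]>.226)&(P[...,2]<.24),350,440,215,315,'collar')
blob((P[...,2]>.242)&(P[...,2]<.254),350,440,215,315,'ring')
blob((P[...,2]>.254)&(P[...,2]<.27),350,440,215,315,'sock')
blob((P[...,2]>.275)&(P[...,2]<.31),350,440,215,315,'knob')
blob((P[...,2]>.205)&(P[...,2]<.222),350,440,215,315,'plate')
q=P[215:315,350:440].reshape(-1,3);q=q[(q[:,2]>.205)&(q[:,2]<.222)];print(cv2.minAreaRect(q[:,:2].astype(np.float32)))
a=cv2.resize(im['frame'][250:300,190:280],None,fx=6,fy=6,interpolation=2)
b=cv2.resize(sc['frame'][220:310,355:455],None,fx=4,fy=4,interpolation=2)
c=cv2.resize(im['frame'][215:315,345:445],None,fx=2.9,fy=2.9,interpolation=2)
o=np.zeros((600,800,3),np.uint8); o[:300,:540]=a;o[300:600,:333]=b[:300,:333];o[305:595,400:690]=c
cv2.imwrite('pics/crop1.png',o[:,:,::-1])
E
python3 m1.py
```

```text
far [201.1 240.1] 148 med [0.6021 0.3242 0.1116] zmax 0.121
near [208.5 315. ] 166 med [0.3932 0.2992 0.1126] zmax 0.119
blk [208.9 270. ] 76 med [0.5185 0.3041 0.0931] zmax 0.101
wood [233.3 273.6] 1209 med [0.5087 0.2414 0.0444] zmax 0.054
((0.5099344253540039, 0.24493959546089172), (0.20532476902008057, 0.061987318098545074), 80.52596282958984)
collar [399.5 260.4] 973 med [ 0.5328 -0.2139  0.2327] zmax 0.24
collar [398.2 259.9] 269 med [ 0.5356 -0.2092  0.2349] zmax 0.24
collar [427.2 268.4] 8 med [ 0.5135 -0.2843  0.2331] zmax 0.238
ring [398.7 259.7] 257 med [ 0.535  -0.209   0.2472] zmax 0.254
ring [373.9 262. ] 60 med [ 0.5273 -0.1456  0.2519] zmax 0.254
ring [423.3 268.9] 19 med [ 0.5092 -0.2698  0.2503] zmax 0.254
sock [427.8 268.5] 45 med [ 0.5137 -0.2797  0.2567] zmax 0.262
sock [374. 259.] 7 med [ 0.5372 -0.1454  0.2551] zmax 0.255
sock [372.1 261.6] 7 med [ 0.5296 -0.1401  0.255 ] zmax 0.257
knob [381.1 260.1] 97 med [ 0.5323 -0.1579  0.2921] zmax 0.298
plate [393.5 247.9] 1838 med [ 0.5915 -0.1937  0.2145] zmax 0.222
plate [425.5 267.8] 4 med [ 0.5167 -0.2822  0.2204] zmax 0.222
((0.553388237953186, -0.20704707503318787), (0.16510538756847382, 0.1506533920764923), 4.013769149780273)
```

View pics/crop1.png

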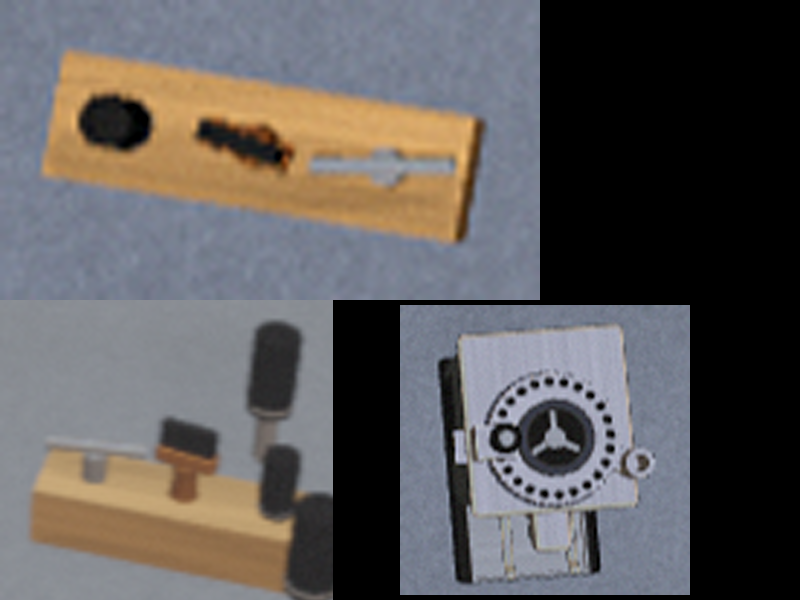

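Crop confirms it: the block's left end carries a short, plain black round grip, and the two outside it are clearly larger. Measured positions agree with the given heights and sizes. Now I plan a hover over the handle.

```bash
cat >> h.py <<'E'
def plan(p,yaw,n,op):
    s=telemetry.observe(); R=np.array(s['tool_rot']); d=np.array(p)-s['position']
    y0=np.degrees(np.arctan2(R[1,1],R[0,1])); t=(y0-yaw+180)%360-180
    from scipy.spatial.transform import Rotation as Q
    print('pos',np.round(s['position'],4),'yaw',y0.round(2),'z',R[:,2].round(4),'q6',s['q'][5].round(1),'t',s['time_s'],'f',np.round(s['ft_force'],1))
    for i in range(n):
        Ri=R@Q.from_rotvec([0,0,t*i/n],degrees=True).as_matrix()
        print([float(x) for x in (Ri.T@d/n*1000).round(1)]+[0,0,round(float(t/n),1),op])
E
python3 -c "
from h import *
plan([.520,.308,.23],-9.5,12,.6)"
```

```text
pos [0.155  0.5275 0.2309] yaw 73.62 z [-5.e-04 -9.e-04 -1.e+00] q6 -12.3 t 0.15 f [-0.2 -0.6  1. ]
[-34.3, -9.0, 0.1, 0, 0, 6.9, 0.6]
[-35.2, -4.8, 0.1, 0, 0, 6.9, 0.6]
[-35.5, -0.5, 0.1, 0, 0, 6.9, 0.6]
[-35.3, 3.8, 0.1, 0, 0, 6.9, 0.6]
[-34.6, 8.0, 0.1, 0, 0, 6.9, 0.6]
[-33.4, 12.1, 0.1, 0, 0, 6.9, 0.6]
[-31.7, 16.1, 0.1, 0, 0, 6.9, 0.6]
[-29.5, 19.8, 0.1, 0, 0, 6.9, 0.6]
[-26.9, 23.2, 0.1, 0, 0, 6.9, 0.6]
[-23.9, 26.3, 0.1, 0, 0, 6.9, 0.6]
[-20.5, 28.9, 0.1, 0, 0, 6.9, 0.6]
[-16.9, 31.2, 0.1, 0, 0, 6.9, 0.6]
```

Call:
{"fn": "apply_moves", "kwargs": {"series": [[-34.3,-9,0,0,0,6.9,0.6],[-35.2,-4.8,0,0,0,6.9,0.6],[-35.5,-0.5,0,0,0,6.9,0.6],[-35.3,3.8,0,0,0,6.9,0.6],[-34.6,8,0,0,0,6.9,0.6],[-33.4,12.1,0,0,0,6.9,0.6],[-31.7,16.1,0,0,0,6.9,0.6],[-29.5,19.8,0,0,0,6.9,0.6],[-26.9,23.2,0,0,0,6.9,0.6],[-23.9,26.3,0,0,0,6.9,0.6],[-20.5,28.9,0,0,0,6.9,0.6],[-16.9,31.2,0,0,0,6.9,0.6]]}}

```text
time_s: 1.65
position: [0.5216, 0.3083, 0.231]
tool_rot: [[0.163, 0.987, -0.001], [0.987, -0.163, -0.0], [-0.0, -0.001, -1.0]]
ft_force: [0.2, -0.7, 0.1]
grip_width: 0.0511
gripper_force: 0.0
```

Call:
{"fn": "apply_moves", "kwargs": {"series": [[0,0,0,0,0,0,0.6],[0,0,0,0,0,0,0.6]]}}

```text
time_s: 1.9
position: [0.5202, 0.3092, 0.2311]
tool_rot: [[0.158, 0.987, -0.001], [0.987, -0.158, -0.0], [-0.0, -0.001, -1.0]]
ft_force: [-0.6, -0.7, -0.0]
grip_width: 0.0515
gripper_force: 0.0
```

```bash
cat > m2.py <<'E'
from h import *
im=shot('wrist'); save(im,'w2.png'); P=cloud(im)
m=(P[...,2]>.09)&(P[...,2]<.1)&(np.hypot(P[...,0]-.52,P[...,1]-.308)<.025)
q=P[m]; (c,r)=cv2.minEnclosingCircle(q[:,:2].astype(np.float32)); print('top face',q.mean(0).round(4),c,r,len(q))
m=(P[...,2]>.04)&(P[...,2]<.05)&(np.hypot(P[...,0]-.51,P[...,1]-.245)<.15)
print('block',cv2.minAreaRect(P[m][:,:2].astype(np.float32)))
print(proj(im,[c[0],c[1],.095]))
plan([c[0],c[1],.056],-9.5,5,.6)
E
python3 m2.py
```

```text
top face [0.5182 0.3112 0.0955] (0.5179402232170105, 0.31070542335510254) 0.013055272400379181 923
block ((0.46654218435287476, 0.25279659032821655), (0.2054576575756073, 0.14479245245456696), 80.56106567382812)
(np.float64(317.2396248864607), np.float64(225.18487287066404))
pos [0.5199 0.3095 0.2313] yaw -9.08 z [-6.e-04  1.e-04 -1.e+00] q6 28.6 t 1.95 f [ 0.2  1.1 -0.1]
[0.2, -0.4, 35.1, 0, 0, 0.1, 0.6]
[0.2, -0.4, 35.1, 0, 0, 0.1, 0.6]
[0.2, -0.4, 35.1, 0, 0, 0.1, 0.6]
[0.2, -0.4, 35.1, 0, 0, 0.1, 0.6]
[0.2, -0.4, 35.1, 0, 0, 0.1, 0.6]
```

Call:
{"fn": "apply_moves", "kwargs": {"series": [[0.2,-0.4,35,0,0,0,0.6],[0.2,-0.4,35,0,0,0,0.6],[0.2,-0.4,35,0,0,0,0.6],[0.2,-0.4,35,0,0,0,0.6],[0.2,-0.4,35,0,0,0,0.6],[0,0,0,0,0,0,0.6],[0,0,0,0,0,0,0],[0,0,0,0,0,0,0],[0,0,0,0,0,0,0],[0,0,0,0,0,0,0]], "grip_force": 40}}

```text
time_s: 3.2
position: [0.5196, 0.3109, 0.0583]
tool_rot: [[0.159, 0.987, 0.003], [0.987, -0.159, 0.002], [0.002, 0.003, -1.0]]
ft_force: [-2.1, 0.7, 7.8]
grip_width: 0.0247
gripper_force: 39.6
```

Call:
{"fn": "apply_moves", "kwargs": {"series": [[0,0,-8,0,0,0,0],[0,0,-12,0,0,0,0],[0,0,-15,0,0,0,0],[0,0,-35,0,0,0,0],[0,0,-40,0,0,0,0],[0,0,-40,0,0,0,0],[0,0,-40,0,0,0,0],[0,0,-40,0,0,0,0],[0,0,-40,0,0,0,0],[0,0,-25,0,0,0,0],[0,0,0,0,0,0,0]]}}

```text
time_s: 4.58
position: [0.519, 0.3103, 0.3537]
tool_rot: [[0.159, 0.987, 0.004], [0.987, -0.159, 0.001], [0.002, 0.004, -1.0]]
ft_force: [-0.3, -0.1, -2.0]
grip_width: 0.0251
gripper_force: 39.4
```

```bash
python3 - <<'E'
from h import *
a=shot('wrist'); b=shot('top');s=shot('scene')
o=np.zeros((480,800,3),np.uint8); o[:360,:480]=cv2.resize(a['frame'],(480,360))
u,v=map(int,proj(s,telemetry.observe()['position'])); o[:400,480:800]=cv2.resize(s['frame'][v-50:v+50,u-40:u+40],(320,400))
cv2.imwrite('pics/c3.png',o[:,:,::-1])
plan([.515,-.06,.37],-9.1,12,0)
plan([.515,-.06,.37],60,12,0)
E
```

```text
pos [0.5186 0.3101 0.3501] yaw -9.18 z [-2.2e-03 -8.0e-04 -1.0e+00] q6 28.8 t 4.725 f [ 0.4 -0.5 -1.3]
[-30.5, 4.6, -1.6, 0, 0, -0.0, 0]
[-30.5, 4.6, -1.6, 0, 0, -0.0, 0]
[-30.5, 4.6, -1.6, 0, 0, -0.0, 0]
[-30.5, 4.6, -1.6, 0, 0, -0.0, 0]
[-30.5, 4.6, -1.6, 0, 0, -0.0, 0]
[-30.5, 4.6, -1.6, 0, 0, -0.0, 0]
[-30.5, 4.6, -1.6, 0, 0, -0.0, 0]
[-30.5, 4.6, -1.6, 0, 0, -0.0, 0]
[-30.5, 4.6, -1.6, 0, 0, -0.0, 0]
[-30.5, 4.6, -1.6, 0, 0, -0.0, 0]
[-30.5, 4.6, -1.6, 0, 0, -0.0, 0]
[-30.5, 4.6, -1.6, 0, 0, -0.0, 0]
pos [0.5186 0.3101 0.3501] yaw -9.18 z [-2.2e-03 -8.0e-04 -1.0e+00] q6 28.8 t 4.725 f [ 0.4 -0.5 -1.3]
[-30.5, 4.6, -1.6, 0, 0, -5.8, 0]
[-30.8, 1.5, -1.6, 0, 0, -5.8, 0]
[-30.8, -1.6, -1.6, 0, 0, -5.8, 0]
[-30.5, -4.7, -1.6, 0, 0, -5.8, 0]
[-29.9, -7.7, -1.6, 0, 0, -5.8, 0]
[-28.9, -10.7, -1.6, 0, 0, -5.8, 0]
[-27.7, -13.5, -1.6, 0, 0, -5.8, 0]
[-26.2, -16.2, -1.6, 0, 0, -5.8, 0]
[-24.5, -18.8, -1.6, 0, 0, -5.8, 0]
[-22.5, -21.1, -1.6, 0, 0, -5.8, 0]
[-20.2, -23.3, -1.6, 0, 0, -5.8, 0]
[-17.8, -25.2, -1.6, 0, 0, -5.8, 0]
```

View pics/c3.png

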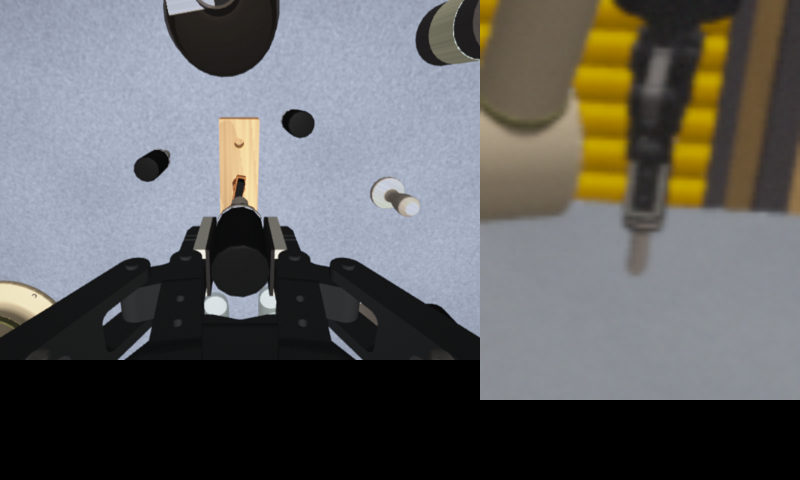

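Wrist and scene views: the handle is in the fingers at wrist (240,270), rod straight below, and its hole in the block at (238,143) is empty. Brush, key and decoys are undisturbed. Next I carry it past the socket so the wrist camera looks at the collar.

Call:
{"fn": "apply_moves", "kwargs": {"series": [[-25,4,-10,0,0,0,0],[-40,6,-10,0,0,0,0],[-55,8.5,-10,0,0,0,0],[-55,8.5,-10,0,0,0,0],[-55,8.5,0,0,0,0,0],[-55,8.5,0,0,0,0,0],[-55,8.5,0,0,0,0,0],[-55,8.5,0,0,0,0,0],[-55,8.5,0,0,0,0,0],[-55,8.5,0,0,0,0,0],[-55,8.5,0,0,0,0,0],[-55,8.5,0,0,0,0,0]]}}

```text
time_s: 6.22
position: [0.5142, -0.3137, 0.39]
tool_rot: [[0.16, 0.987, -0.002], [0.987, -0.16, 0.002], [0.001, -0.002, -1.0]]
ft_force: [0.5, 0.5, -0.7]
grip_width: 0.0248
gripper_force: 39.4
```

Call:
{"fn": "apply_moves", "kwargs": {"series": [[-40,6,0,0,0,0,0],[0,0,0,0,0,0,0],[0,0,0,0,0,0,0]]}}

```text
time_s: 6.6
position: [0.5142, -0.352, 0.3905]
tool_rot: [[0.159, 0.987, -0.001], [0.987, -0.159, 0.001], [0.001, -0.001, -1.0]]
ft_force: [-0.0, -0.2, -0.7]
grip_width: 0.0249
gripper_force: 39.4
```

```bash
cat > m3.py <<'E'
from h import *
s=telemetry.observe(); print(s['q'].round(1),s['position'].round(4),np.round(s['tool_rot'],3).tolist())
im=shot('wrist'); save(im,'w4.png'); pickle.dump(im,open('w4.pkl','wb')); P=cloud(im)
for n,p in dict(sock=(.513,-.28,.257),ring=(.535,-.21,.248),knob=(.532,-.159,.293)).items():
    print(n,proj(im,p))
    m=(abs(P[...,2]-p[2])<.004)&(np.hypot(P[...,0]-p[0],P[...,1]-p[1])<(.04 if n=='ring' else .022))
    q=P[m]
    if len(q)>5: print(len(q),np.median(q,0).round(4),cv2.minEnclosingCircle(q[:,:2].astype(np.float32)))
E
python3 m3.py
```

```text
[-45.3  27.6  39.4   0.  113.1 -36.1] [ 0.5142 -0.352   0.3905] [[0.159, 0.987, -0.001], [0.987, -0.159, 0.001], [0.001, -0.001, -1.0]]
sock (np.float64(302.25236255877223), np.float64(127.55010483843809))
776 [ 0.5105 -0.2775  0.2574] ((0.5104987025260925, -0.27784863114356995), 0.013022211380302906)
ring (np.float64(317.61148639635354), np.float64(12.324993998267843))
2324 [ 0.5289 -0.226   0.2482] ((0.533511757850647, -0.20778119564056396), 0.034002214670181274)
knob (np.float64(295.1481693866619), np.float64(-123.15388282205268))
```

View pics/w4.png

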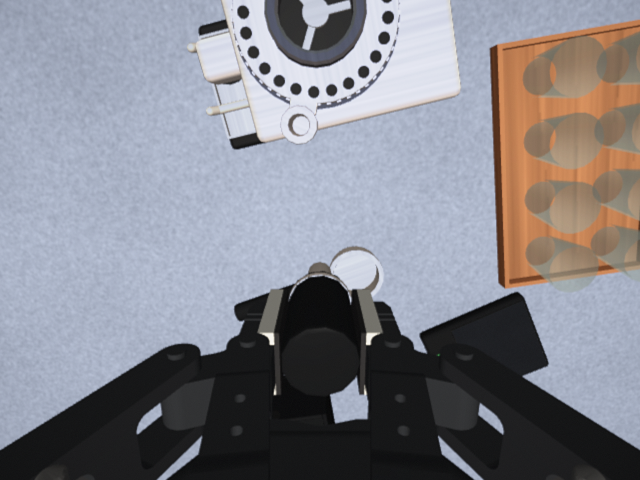

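Wrist view: socket mouth at (299,125), ring at (315,10), the held grip at (320,360) with its rod foot just showing at (319,268). The socket circle fits at radius 13.0 mm and height 257 mm, as it should. Now I measure the handle in the grip through the same camera.

```bash
cat > m4.py <<'E'
from h import *
im=pickle.load(open('w4.pkl','rb')); P=cloud(im)
T=np.array([0.5142,-0.352,0.3905])
R=np.array([[.159,.987,-.001],[.987,-.159,.001],[.001,-.001,-1]])
L=(P-T)@R*1000   # tool coords mm
r=L[320:395,270:370].reshape(-1,3); h=np.nanmin(r[:,2])
m=(abs(r[:,2]-h)<2.5); print('top z',h,m.sum(),cv2.minEnclosingCircle(r[m][:,:2].astype(np.float32)),r[m].mean(0))
for v in range(258,290,4): 
    row=L[v,290:350]; g=im['frame'][v,290:350].astype(int); ok=(row[:,2]<70)&(row[:,2]>-40)
    if ok.any(): k=np.where(ok)[0]; print(v,k.min()+290,k.max()+290,row[ok].mean(0).round(1),row[ok][[0,-1],1].round(1))
# lower-rim direction: side of grip near camera, x vs z
for v in range(285,330,6): print(v,L[v,318].round(1))
S=(np.array([.5105,-.2778,.257])-T)@R*1000; print('sock tool',S.round(1))
E
python3 m4.py
```

```text
top z -48.194016057484994 122 ((1.4754283428192139, -0.6739581823348999), 15.448643684387207) [  0.80570834  -0.79835826 -46.63938252]
262 318 320 [ 5.2 -0.9 42.8] [-1.4 -0.4]
266 311 327 [ 4.7 -0.9 38.1] [-4.9  3.2]
270 309 330 [ 4.4 -0.6 33.3] [-5.9  4.7]
274 307 331 [12.3 -0.8  7.5] [-5.9  4.3]
278 301 338 [11.6 -0.6  4.9] [-8.4  7.1]
282 296 342 [11.  -0.8  2. ] [-10.6   8.9]
286 293 345 [10.6 -0.8 -1.2] [-11.7  10.1]
285 [12.2 -1.2 -4. ]
291 [11.7 -1.2 -8.6]
297 [ 12.3  -1.1 -15.1]
303 [ 12.6  -1.1 -20.8]
309 [ 12.9  -1.1 -26. ]
315 [ 12.   -1.1 -28.6]
321 [ 12.5  -1.  -33.6]
327 [ 12.   -1.  -36.5]
sock tool [ 72.5 -15.3 133.6]
```

Call:
{"fn": "apply_moves", "kwargs": {"series": [[12,-2.5,0,0,0,0,0],[25,-5,0,0,0,0,0],[25,-5,0,0,0,0,0],[11.2,-2,0,0,0,0,0],[0,0,20,0,0,0,0],[0,0,25,0,0,0,0],[0,0,20,0,0,0,0],[0,0,10,0,0,0,0],[0,0,0,0,0,0,0],[0,0,0,0,0,0,0]]}}

```text
time_s: 7.9
position: [0.5118, -0.278, 0.3173]
tool_rot: [[0.159, 0.987, 0.001], [0.987, -0.159, -0.001], [-0.001, 0.001, -1.0]]
ft_force: [-0.8, -0.5, -1.1]
grip_width: 0.025
gripper_force: 39.4
```

```bash
cat > m5.py <<'E'
from h import *
s=telemetry.observe(); print(s['position'].round(4),np.round(s['ft_force'],1))
im=shot('wrist'); P=cloud(im); pickle.dump(im,open('w5.pkl','wb')); R=np.array(s['tool_rot']);L=(P-s['position'])@R*1000
m=(abs(P[...,2]-.257)<.003)&(np.hypot(L[...,0],L[...,1])<22)
from scipy.optimize import least_squares
q=L[m]; u=q[q[:,1].argsort()]; print(len(q),q.min(0),q.max(0))
# outer rim of near side: per tool-y bin the largest x; also smallest y/ largest y
e=np.array([q[abs(q[:,1]-y)<.7].max(0)[0] if (abs(q[:,1]-y)<.7).any() else np.nan for y in np.arange(-11,11.1,1)])
pts=np.c_[e,np.arange(-11,11.1,1)];pts=pts[~np.isnan(e)]
f=least_squares(lambda c:np.hypot(pts[:,0]-c[0],pts[:,1]-c[1])-13,[0,0]);print('socket c (tool)',f.x,abs(f.fun).max())
w=(L[...,2]>15)&(L[...,2]<44)&(np.hypot(L[...,0],L[...,1])<12); q=L[w]
f=least_squares(lambda c:np.hypot(q[:,0]-c[0]-c[2]*q[:,2],q[:,1]-c[1])-6,[0,0,0],loss='soft_l1');print('rod',len(q),f.x,q[:,2].max(),np.median(abs(f.fun)))
v,u=map(int,[proj(im,s['position']+R@[0,0,.055])[i] for i in(1,0)])
cv2.imwrite('pics/c5.png',cv2.resize(im['frame'][max(v-70,0):v+70,u-80:u+80],(800,700))[:600,:,::-1])
E
python3 m5.py
```

```text
[ 0.5118 -0.278   0.3173] [-0.8 -0.5 -1.1]
865 [ -8.53944332 -13.78931147  57.62425813] [13.3519601  11.43759793 63.24826998]
socket c (tool) [ 0.15476908 -1.22643122] 0.5367772226617387
rod 178 [-0.30195352 -0.79694928 -0.01117318] 43.00741001473636 0.13278860306241658
```

View pics/c5.png

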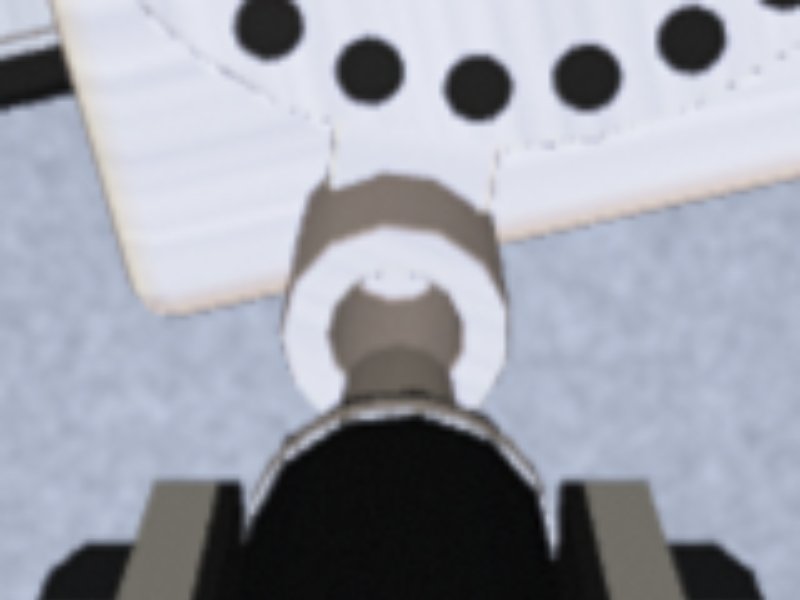

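Crop: the rod foot hangs centred over the socket mouth (at 395,330), slightly toward the gripper side. The correction is about +1.0, -0.4 mm.

Call:
{"fn": "apply_moves", "kwargs": {"series": [[1,-0.4,2,0,0,0,0],[0,0,4,0,0,0,0],[0,0,4,0,0,0,0],[0,0,4,0,0,0,0],[0,0,4,0,0,0,0],[0,0,0,0,0,0,0]]}}

```text
time_s: 8.7
position: [0.5112, -0.2768, 0.2979]
tool_rot: [[0.159, 0.987, -0.001], [0.987, -0.159, 0.001], [0.0, -0.001, -1.0]]
ft_force: [-0.4, -0.1, -1.2]
grip_width: 0.0249
gripper_force: 39.4
```

No contact force and the foot is about 6 mm in; continuing.

Call:
{"fn": "apply_moves", "kwargs": {"series": [[0,0,5,0,0,0,0],[0,0,5,0,0,0,0],[0,0,5,0,0,0,0],[0,0,4,0,0,0,0],[0,0,3,0,0,0,0],[0,0,0,0,0,0,0]]}}

```text
time_s: 9.45
position: [0.5113, -0.2768, 0.2761]
tool_rot: [[0.159, 0.987, -0.0], [0.987, -0.159, 0.0], [0.0, -0.0, -1.0]]
ft_force: [-0.3, 0.6, -0.2]
grip_width: 0.025
gripper_force: 39.4
```

Call:
{"fn": "apply_moves", "kwargs": {"series": [[0,0,2,0,0,0,0],[0,0,2,0,0,0,0],[0,0,1,0,0,0,0],[0,0,0,0,0,0,0]]}}

```text
time_s: 9.95
position: [0.5113, -0.2768, 0.2713]
tool_rot: [[0.159, 0.987, -0.0], [0.987, -0.159, 0.0], [0.0, -0.0, -1.0]]
ft_force: [-0.5, -0.2, -1.4]
grip_width: 0.025
gripper_force: 39.4
```

Call:
{"fn": "apply_moves", "kwargs": {"series": [[0,0,1,0,0,0,0],[0,0,1,0,0,0,0],[0,0,0,0,0,0,0]]}}

```text
time_s: 10.32
position: [0.5114, -0.2769, 0.2703]
tool_rot: [[0.159, 0.987, 0.001], [0.987, -0.159, -0.001], [-0.001, 0.001, -1.0]]
ft_force: [-1.2, -0.5, 5.1]
grip_width: 0.0248
gripper_force: 40.0
```

Seated where predicted (TCP 0.270, 5 N push). Releasing, lifting and looking.

Call:
{"fn": "apply_moves", "kwargs": {"series": [[0,0,0,0,0,0,0.55],[0,0,0,0,0,0,0.55],[0,0,0,0,0,0,0.55],[0,0,0,0,0,0,0.55],[0,0,-15,0,0,0,0.55],[0,0,-30,0,0,0,0.55],[0,0,-35,0,0,0,0.55],[0,0,0,0,0,0,0.55],[0,0,0,0,0,0,0.55]]}}

```text
time_s: 11.45
position: [0.5112, -0.2767, 0.3484]
tool_rot: [[0.159, 0.987, -0.001], [0.987, -0.159, 0.001], [0.001, -0.001, -1.0]]
ft_force: [0.2, -0.2, -0.2]
grip_width: 0.0473
gripper_force: 0.0
```

```bash
cat > m6.py <<'E'
from h import *
s=telemetry.observe(); print(s['position'].round(4),s['grip_width'],np.round(s['ft_force'],1))
im=shot('wrist'); P=cloud(im); pickle.dump(im,open('w6.pkl','wb'))
def circ(n,c,h,rad,dz=.004):
    m=(abs(P[...,2]-h)<dz)&(np.hypot(P[...,0]-c[0],P[...,1]-c[1])<rad); q=P[m]
    if len(q)>5: print(n,len(q),np.median(q,0).round(4),q[:,2].max().round(4),cv2.minEnclosingCircle(q[:,:2].astype(np.float32)))
circ('grip top',(.512,-.278),.307,.02); circ('knob',(.53,-.159),.293,.02); circ('ring',(.534,-.208),.248,.04)
o=np.zeros((480,800,3),np.uint8); o[:360,:480]=cv2.resize(im['frame'],(480,360))
sc=shot('scene'); u,v=map(int,proj(sc,[.52,-.22,.26])); o[:320,480:800]=cv2.resize(sc['frame'][v-40:v+40,u-40:u+40],(320,320))
cv2.imwrite('pics/c6.png',o[:,:,::-1])
E
python3 m6.py
```

```text
[ 0.5112 -0.2767  0.3484] 0.04727077348429304 [ 0.2 -0.2 -0.2]
grip top 1897 [ 0.5107 -0.276   0.3077] 0.31 ((0.5106783509254456, -0.27697473764419556), 0.01312989741563797)
knob 2278 [ 0.5295 -0.1603  0.2934] 0.2961 ((0.5302059650421143, -0.15780317783355713), 0.013456606306135654)
ring 4878 [ 0.534  -0.2034  0.2483] 0.252 ((0.5338160991668701, -0.20465579628944397), 0.036643847823143005)
```

View pics/c6.png

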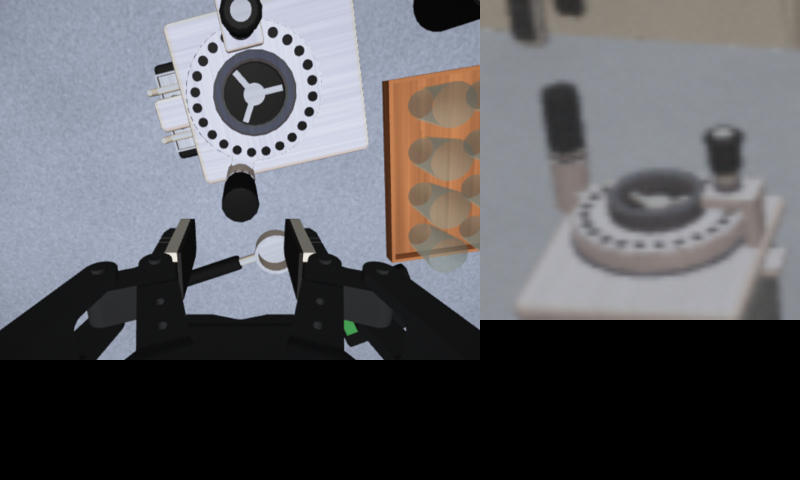

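Views: the handle stands in the socket at scene crop (562,130), grip on the mouth (top at 307.7 mm, expected 307), and it is released. The pin's knob is at wrist (240,12), top at 293 mm, rim radius 13.5 mm. Next is the knob.

Call:
{"fn": "apply_moves", "kwargs": {"series": [[25,0,0,0,0,0,0.55],[40,0.2,0,0,0,0,0.55],[40,0.2,0,0,0,0,0.55],[15.8,0,0,0,0,0,0.55],[0,0,15,0,0,0,0.55],[0,0,25,0,0,0,0.55],[0,0,25,0,0,0,0.55],[0,0,14,0,0,0,0.55],[0,0,7,0,0,0,0.55],[0,0,0,0,0,0,0.55]]}}

```text
time_s: 12.8
position: [0.531, -0.1578, 0.2634]
tool_rot: [[0.16, 0.987, 0.0], [0.987, -0.16, -0.0], [-0.0, 0.0, -1.0]]
ft_force: [-0.2, 0.3, -0.9]
grip_width: 0.0472
gripper_force: 0.0
```

Call:
{"fn": "apply_moves", "kwargs": {"series": [[0,0,0,0,0,0,0],[0,0,0,0,0,0,0],[0,0,0,0,0,0,0],[0,0,0,0,0,0,0]], "grip_force": 70}}

```text
time_s: 13.3
position: [0.5308, -0.1577, 0.2644]
tool_rot: [[0.16, 0.987, 0.001], [0.987, -0.16, -0.001], [-0.001, 0.001, -1.0]]
ft_force: [-4.2, 0.7, 6.6]
grip_width: 0.0238
gripper_force: 68.2
```

Call:
{"fn": "apply_moves", "kwargs": {"series": [[0,0,-2,0,0,0,0],[0,0,-3,0,0,0,0],[0,0,-3,0,0,0,0],[0,0,-2,0,0,0,0],[0,0,0,0,0,0,0],[0,0,0,0,0,0,0]]}}

```text
time_s: 14.05
position: [0.5307, -0.1577, 0.2729]
tool_rot: [[0.16, 0.987, -0.001], [0.987, -0.16, 0.0], [0.0, -0.001, -1.0]]
ft_force: [-1.4, -2.8, -12.3]
grip_width: 0.0235
gripper_force: 69.1
```

Call:
{"fn": "apply_moves", "kwargs": {"series": [[0,0,-1.5,0,0,0,0],[0,0,-1.5,0,0,0,0],[0,0,-0.5,0,0,0,0],[0,0,0,0,0,0,0],[0,0,0,0,0,0,0]]}}

```text
time_s: 14.68
position: [0.5307, -0.1576, 0.2766]
tool_rot: [[0.16, 0.987, -0.001], [0.987, -0.16, 0.0], [0.0, -0.001, -1.0]]
ft_force: [-4.1, -3.6, -15.3]
grip_width: 0.0236
gripper_force: 69.4
```

Call:
{"fn": "apply_moves", "kwargs": {"series": [[0,0,-0.7,0,0,0,0],[0,0,0,0,0,0,0],[0,0,0,0,0,0,0]]}}

```text
time_s: 15.05
position: [0.5307, -0.1576, 0.2767]
tool_rot: [[0.16, 0.987, -0.002], [0.987, -0.16, 0.001], [0.0, -0.002, -1.0]]
ft_force: [-3.1, -3.9, -21.3]
grip_width: 0.0235
gripper_force: 69.7
```

```bash
cat > m7.py <<'E'
from h import *
s=telemetry.observe(); print(s['position'].round(4),np.round(s['ft_force'],1),s['gripper_force'])
im=shot('wrist'); P=cloud(im); R=np.array(s['tool_rot']);L=(P-s['position'])@R*1000
m=(np.hypot(L[...,0],L[...,1])<9)&(P[...,2]>.28)&(P[...,2]<.32); print('knob top',m.sum(),np.median(P[m],0))
t=shot('top');sc=shot('scene'); PT=cloud(t)
m=(abs(PT[...,2]-.307)<.006)&(np.hypot(PT[...,0]-.512,PT[...,1]+.279)<.02); print('handle top',m.sum(),PT[m].mean(0))
o=np.zeros((480,800,3),np.uint8); o[:330,:440]=cv2.resize(im['frame'],(440,330))
u,v=map(int,proj(sc,[.52,-.19,.27])); o[:360,440:800]=cv2.resize(sc['frame'][v-40:v+40,u-40:u+40],(360,360))
cv2.imwrite('pics/c7.png',o[:,:,::-1])
E
python3 m7.py
```

```text
[ 0.5307 -0.1576  0.2767] [ -3.1  -3.9 -21.3] 69.68061730556656
knob top 2006 [ 0.53080563 -0.15721079  0.30595222]
handle top 27 [ 0.50911699 -0.28489288  0.30676832]
```

View pics/c7.png

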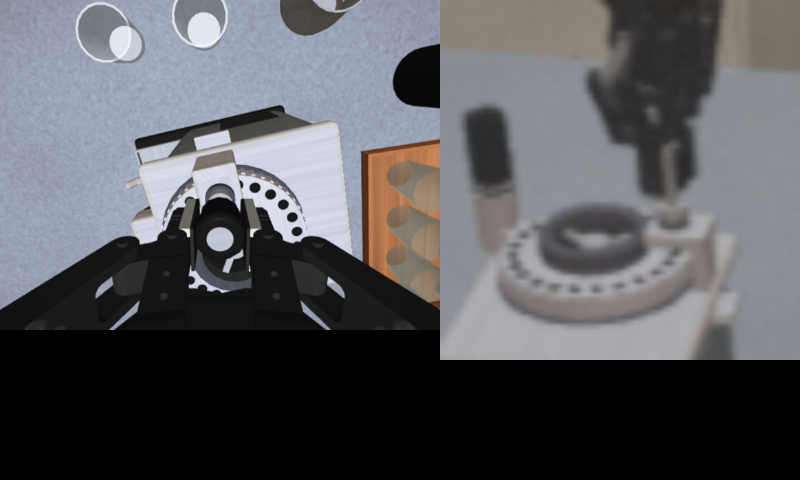

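Views: the knob is held at wrist (219,235), its top at 306 mm, so it has risen 12–13 mm. The last nudge raised the pull from 15 to 21 N with no further travel, so it is at its stop. The handle is still fully home at scene crop (490,170), and the glasses are in place.

```bash
python3 -c "
from rig import env
print(env.close_job())"
```

```text
the job is handed in; nothing more can be done
None
```

The adjusting handle is fully home in the collar's socket and released. The index pin is held up at its stop by the knob, and the job is handed in at about 15 s on the robot's clock, with no verdict shown.

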